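Vent and unload the vacuum specimen pot

ROBOT

A 6-joint arm with a two-finger parallel gripper is mounted at the origin on the work surface. World frame = base frame: x ahead of the robot, y to its left, z up, the work surface at z = 0. Lengths are in m, angles in rad, forces in N, time in s.
With the tool pointing down it reaches from about 0.4 to 0.925 m from the base axis. Payload 3.4 kg.
Tool frame: the origin (TCP) lies at the centre of the arm's flange, where the gripper is bolted on; the fingertips stand 173 mm ahead of it and the grasp point (between the pads) lies 155 mm ahead of it; z points along the fingers, y is the line along which they close (so a half turn about z gives the same grasp; the last joint's range is limited). The gripper opens to 85 mm and grips with 20 to 120 N. Pads are 22 mm wide; open, the fingers measure 114 mm over their backs; the gripper's body (76 mm by 85 mm) begins 54 mm behind the grasp point. The pads swing forward as they close: fully open they stand 13 mm farther back than shut.
Start: joints at [-1.407, 0.307, 1.506, -0, 1.328, -0.073], TCP at [0.135, -0.559, 0.405] pointing down, gripper open.
Joint ranges: [-3.12, 3.12], [-1.05, 2.28], [0.14, 2.33], [-1.42, 4.57], [0.1, 2.73], [-2.68, 2.68]. Speed limits (rad/s): [2.57, 2.57, 3.14, 3.14, 3.14, 3.14].

INTERFACE

Orientations are given as a unit quaternion [x, y, z, w].
In Python, from plant import env gives the robot as it stands. The module is installed in compiled form; this text tells all that it offers.
- The arm moves only by the tool move_arm, never from a script. Its arguments are lists of equal length, an entry for each row: "linear": the shift along the tool's x, y, z scaled (see below), a list of three; "rotation": the turn, a rotation vector about the tool's x, y, z scaled (see below), a list of three. In form: {"linear": [[tx, ty, tz], ...], "rotation": [[rx, ry, rz], ...]}. A call has 1 to 20 rows; each row shifts and turns the commanded pose from where the row before left it, along the tool's axes as they then stand; what a row does not reach is not made up. The controller multiplies each number of a shift by 30 cm and each number of a turn by 8 degrees. A row lasts 1/8 s, in which the tool goes at most 62.5 mm and 10.7 degrees, less where a joint would pass 70% of its speed; a pose out of reach is approached as far as the arm can. A call with a number of a shift or a turn outside -1 to 1 is refused whole. A call with a gripper value outside its range is refused whole. "grip" is the gripper command: -1 is shut, 1 is fully open, values between are in proportion, set as the call begins (left out, the last holds). The fingers move at their own pace and stop on an object; the grip force is fixed at half the most. Time passes only in rows, so rows that do not move let the fingers close. It gives the time, the measured TCP pose, the force, the opening and the grip force at its end, in the units of the state.
- env.observe(): the state, without advancing time (a new reading comes with each control period).
- env.capture(name): name is "side" or "top"; returns (picture, depth): 400x640x3 uint8, red, green, blue; 400x640 float32, m along the optical axis (not along the pixel's ray), 0 where there is no reading.
- env.camera_params(name): a dict with "fx", "fy", "cx", "cy" (pixels), "R" (3x3) and "t" (3): a world point X has camera coordinates R X + t. Camera axes: x right, y down, z forward; pixel columns grow to the right and rows downward; lengths in m; the calibration is good to about 2 mm. A picture is of the moment at which its call begins. camera_params takes no time and is no camera call.
- env.hand_in(): hands the job in; it is judged then, once.
The state is a dict: "t": time; "joint_positions": joint angles; "joint_velocities": joint speeds; "joint_torque": joint torques, N m; "position": TCP position; "orientation": TCP orientation; "force": force on the tool from outside, world axes, zero at the start; "ft_torque": the same for the moment, N m; "opening": opening from 0.0 (shut) to 1.0 (fully open); "grasp_force": force on a finger pad.
Only numpy, scipy, OpenCV 4.12 (cv2) and the standard library are available. Lean on these libraries where they do the work, as an engineer would, in place of code of your own. Each camera call takes 0.05 s, during which the arm holds its last target. There are 200 camera calls.

TASK

Vent the specimen pot by pushing its sprung lever to the stop, keeping it there for two seconds and letting it spring back; only then unscrew the wing nut until its washer clears the raised ends of the lug, swing the eyebolt out of its slot so that it lies right down, and swing the lid fully aside. Take every mounted section out of the pot and stand it face up on the floor of the white tray, then swing the lid shut again, leaving the bolt down. Leave the other things on the bench as they are.

Things in the scene. Friction and masses are not known exactly. Their poses are not given: they have to be found in the camera images.
- pot: The fixed aluminium vacuum specimen pot: round, 180 mm outside, inside radius 84 mm, rim 84 mm above the bench. Origin: centre of its underside on the bench. Its own +y points to the lid's pivot post (112 mm from the centre), its -y to the swing bolt (110 mm from the centre), its +x to the brass vent valve (125 mm out). Its inner floor, on which the mounts stand, is 55 mm above the bench and has a raised ring 4 mm high at radius 62 to 65 mm that keeps the mounts in.
- vent_lever (a joint): Angle of the sprung vent lever (rad): 0 at rest, leaning to the pot's -y; pushed towards the pot's +y it meets its stop at 0.8. The spring needs about 1 N at the ball at first and about 4 N at the stop, and brings the lever back to 0 when it is let go.
- lever_ball (a point): Centre of the black ball, 22 mm across, on the end of the vent lever: 85 mm from the lever's axis. The lever is a steel rod 10 mm thick.
- lever_axis (a point): The point about which the vent lever swings (its axis runs along the pot's x), 52 mm above the bench.
- wing_nut (a joint): Angle of the wing nut on its bolt (rad): 0 tight; grows as it is unscrewed, anticlockwise seen from above; it comes up 1.6 mm per rad (coarse thread) and stops at 5.0. It stays where it is left and takes about 0.2 Nm to turn. Its washer clears the raised ends of the lug, so that the bolt can swing, from about 3.3 rad.
- wings (a point): Centre of the steel wing nut's wings, about half-way up. The wings are a flat blade 10 mm thick and 50 mm wide, reaching from about 9 mm below to 11 mm above this point; this frame's x axis runs along the blade, its z along the bolt. When tight it is 117 mm above the bench. Below the wings are a hub and a washer 28 mm across that rests on the lug, whose top is 96 mm above the bench.
- swing_bolt (a joint): Angle of the hinged eyebolt (rad): 0 upright in the slot of the lid's lug; grows as it swings outward (towards the pot's -y) to its stop at 1.55, lying level. Its hinge is 110 mm from the pot's centre and 30 mm above the bench; once well over it drops by its own weight. The lug reaches 130 mm from the pot's centre, 42 mm wide, with a 12 mm slot open at its outer end and its outer 4 mm raised 2.5 mm, which holds the washer in.
- lid (a joint): Angle of the lid about its upright pivot post (rad): 0 shut over the pot; grows as it swings aside, flat and level, clockwise seen from above, to its stop at 1.75. It stays where it is left (about 1 to 2 N at the knob moves it). The upright bolt in the slot blocks it.
- lid_knob (a point): Centre of the lid's round black knob, 28 mm across and 24 mm tall (104 to 128 mm above the bench), in the middle of the lid. The lid is a steel disc 184 mm across, its top 96 mm above the bench.
- lid_pivot (a point): A point on the lid's pivot axis, at the height of the knob's centre; the knob goes round it at 112 mm.
- tray: The loose shallow white tray, 170 (its x) x 130 (its y) mm, walls 4 mm thick and 15 mm high, floor 4 mm thick, 0.5 kg. Origin: centre of its underside.
- mount1_mid (a point): Centre of a black resin-mounted section (a plain disc 32 mm across, 24 mm tall, about 35 g), half-way up; z points out of its face with the strip. At the start it stands face up in the pot under the lid. Two to four of the four are there; absent ones read None.
- mount2_mid (a point): Centre of a black resin-mounted section (a plain disc 32 mm across, 24 mm tall, about 35 g), half-way up; z points out of its face with the strip. At the start it stands face up in the pot under the lid. Two to four of the four are there; absent ones read None.
- mount3_mid (a point): Centre of a black resin-mounted section (a plain disc 32 mm across, 24 mm tall, about 35 g), half-way up; z points out of its face with the strip. At the start it stands face up in the pot under the lid. Two to four of the four are there; absent ones read None.
- mount4_mid (a point): Centre of a black resin-mounted section (a plain disc 32 mm across, 24 mm tall, about 35 g), half-way up; z points out of its face with the strip. At the start it stands face up in the pot under the lid. Two to four of the four are there; absent ones read None.
- wash_bottle: Not part of the job, leave it alone: a white wash bottle, 60 mm across, 150 mm tall. Origin: centre of its underside.
- standard_case: Not part of the job, leave it alone: a small grey case of calibration standards, 80 x 55 x 22 mm. Origin: centre of its underside.
- dish: Not part of the job, leave it alone: a shallow glass dish, 84 mm across, 16 mm high. Origin: centre of its underside.
- mount1: The same mounted section as point mount1_mid; this origin is the centre of its underside (12 mm below the point when upright).
- mount2: The same mounted section as point mount2_mid; this origin is the centre of its underside (12 mm below the point when upright).
- mount3: The same mounted section as point mount3_mid; this origin is the centre of its underside (12 mm below the point when upright).
- mount4: The same mounted section as point mount4_mid; this origin is the centre of its underside (12 mm below the point when upright).
Mind the look-alikes: they are no part of the job. Leave any pink look-alike of the tray alone.

How it is judged:
By the outcome, as a careful person would: the job done as asked, in the order asked, and still so for the second after the job is handed in, with the robot touching nothing.
Of mount1, mount2, mount3, mount4 only 2 to 4 are there at a start; the rules pass over those that are not, and their reading is None.
At some moment in a run one of mount1, mount2, mount3, mount4, tray may be knocked a few centimetres aside while the robot is not near it.
It also fails if it takes over 210 s, if anything falls off the work surface, if the arm or the gripper's body presses on something with over 40 N, if the wrist force passes 120 N, or if a joint passes its speed limit or range.

## Working session

There is one attempt and no reset: what is moved stays moved. The work goes in short steps, Python scripts to look and compute and a tool call to move; the robot and the scene stay as the last step left them, time stands still between calls to the robot, and variables do not carry over. Pictures are saved under pics/ and viewed, at most 14 in all, crops included, and the job is handed in when it is done.

Besides the shell and the picture viewer there is one more tool, called after "Call:" as name(argument=value, ...) on one line, values as JSON. move_arm: Moves the arm, as the interface text tells. Shifts and turns lie within -1 to 1; 1 stands for 30 cm of shift or 8 degrees of turn. Its arguments: {"type":"object","properties":{"linear":{"type":"array"},"rotation":{"type":"array"},"grip":{"type":"number"}},"required":["linear","rotation"]}

```bash
mkdir -p pics
cat > h.py <<'E'
import numpy as np, cv2
from plant import env
from scipy.spatial.transform import Rotation as Ro
def cap(n):
    im,d=env.capture(n); np.savez(f'{n}.npz',im=im,d=d); return im,d
def save(name,im): cv2.imwrite(f'pics/{name}.png',im[:,:,::-1])
def w(n,u,v,z):
    "intersection of pixel ray with world plane z"
    p=env.camera_params(n);R=np.array(p['R']);t=np.array(p['t'])
    r=R.T@np.array([(u-p['cx'])/p['fx'],(v-p['cy'])/p['fy'],1]);c=-R.T@t
    return c+r*(z-c[2])/r[2]
def wd(n,d):
    p=env.camera_params(n);R=np.array(p['R']);t=np.array(p['t'])
    v,u=np.mgrid[:d.shape[0],:d.shape[1]]
    P=np.stack([(u-p['cx'])/p['fx']*d,(v-p['cy'])/p['fy']*d,d],-1)
    return (P-t)@R
def px(n,X):
    p=env.camera_params(n);c=np.array(p['R'])@X+np.array(p['t'])
    return [round(float(p['fx']*c[0]/c[2]+p['cx'])),round(float(p['fy']*c[1]/c[2]+p['cy']))]
E
python3 - <<'E'
from h import *
for n in('top','side'):
    im,d=cap(n);save(n+'0',im)
    p=env.camera_params(n);print(n,p['fx'],np.round(p['R'],3).tolist(),np.round(-np.array(p['R']).T@np.array(p['t']),3))
s=env.observe();print(s['t'],s['position'],s['orientation'],s['force'],s['opening'])
E
```

```text
top 505.6384552255479 [[0.019, -1.0, 0.012], [-0.986, -0.02, -0.167], [0.167, -0.008, -0.986]] [0.292 0.08  1.465]
side 453.97593758986426 [[-0.995, -0.102, -0.015], [-0.041, 0.528, -0.848], [0.094, -0.843, -0.529]] [0.403 1.17  0.789]
0.1 [ 0.13538943 -0.55851786  0.40386587] [ 9.92938505e-01  1.18626432e-01 -3.35408604e-05 -9.45794676e-04] [ 0.59360866 -0.64602961  0.17095165] 1.0040196119801998
```

View pics/top0.png

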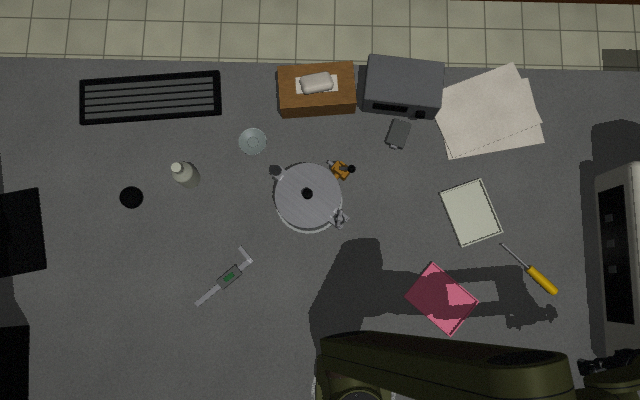

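View pics/side0.png

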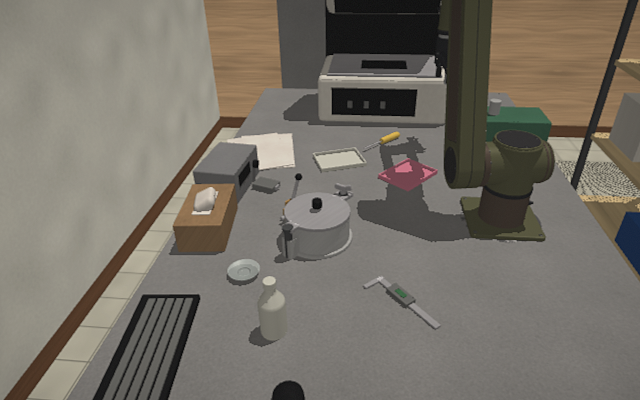

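Top view: pot at (308,197) with knob (307,193), pivot post (275,170), wing nut (340,217), lever ball (351,168); the white tray is at (470,212) and the pink one at (441,298). Side view: knob (317,203), ball (298,177), wing nut (343,190).

Run:
```python
from h import *
a=np.load('top.npz');b=np.load('side.npz')
c1=cv2.resize(a['im'][140:250,255:375],None,fx=5,fy=5,interpolation=cv2.INTER_CUBIC)[:500,:400*2]
c2=cv2.resize(b['im'][160:270,265:370],None,fx=5,fy=5,interpolation=cv2.INTER_CUBIC)
save('c0',cv2.resize(np.hstack([c1[:500],c2[:500]]),None,fx=.7,fy=.7))
print('knob',w('top',307,193,.128),'piv',w('top',275,170,.116),'nut',w('top',340,217,.117),'ball',w('top',351,168,.13))
print('side knob',w('side',317,203,.116),'ball',w('side',298,177,.13),'nut',w('side',343,190,.117))
for n,q in(('top',a),('side',b)):
    P=wd(n,q['d']); im=q['im'].astype(int)
    m=(P[...,2]>.119)&(P[...,2]<.133)&(P[...,0]>.5)&(P[...,0]<.68)&(abs(P[...,1])<.25)
    k,l,s,ce=cv2.connectedComponentsWithStats(m.astype(np.uint8))
    for i in range(1,k):
        if s[i,4]>5: print(n,s[i],ce[i].round(1),np.median(P[l==i],0).round(4))
P=wd('top',a['d']);im=a['im'].astype(int)
m=(im.min(2)>150)&(P[...,0]>.3)&(P[...,0]<.7)&(P[...,1]<-.1)&(P[...,1]>-.5)&(P[...,2]<.04)
k,l,s,ce=cv2.connectedComponentsWithStats(m.astype(np.uint8))
for i in range(1,k):
    if s[i,4]>500:
        v,u=np.where(l==i);W=np.array([w('top',x,y,.006)[:2] for x,y in zip(u,v)],np.float32)
        print('tray',s[i],cv2.minAreaRect(W))
m=(P[...,2]>.088)&(P[...,2]<.104)&(P[...,0]>.35)&(P[...,0]<.75)&(abs(P[...,1])<.25)
k,l,s,ce=cv2.connectedComponentsWithStats(m.astype(np.uint8));i=1+s[1:,4].argmax();Q=P[l==i]
v,u=np.where(l==i);print('lid',s[i],np.median(Q,0),cv2.minEnclosingCircle(Q[:,:2].astype(np.float32)))
```

```text
knob [0.53499392 0.13496056 0.128     ] piv [0.59912022 0.22441698 0.116     ] nut [0.47329161 0.04500731 0.117     ] ball [0.60588022 0.01770057 0.13      ]
side knob [0.5360653 0.1355812 0.116    ] ball [0.60505937 0.0213209  0.13      ] nut [0.46958347 0.06337004 0.117     ]
top [302 188  11  11  74] [307.2 193. ] [0.5351 0.1347 0.1286]
side [295 176   8   5  20] [298.3 178.2] [0.6043 0.0237 0.1294]
side [312 197  11   9  70] [317.  200.9] [0.5356 0.1407 0.1268]
tray [ 441  184   57   61 1622] ((0.5101765394210815, -0.3357183039188385), (0.157022163271904, 0.11801764369010925), 21.055091857910156)
lid [ 271  163   70   66 3499] [0.53601656 0.13699688 0.09738176] ((0.5331735014915466, 0.14637547731399536), 0.1205739825963974)
```

View pics/c0.png

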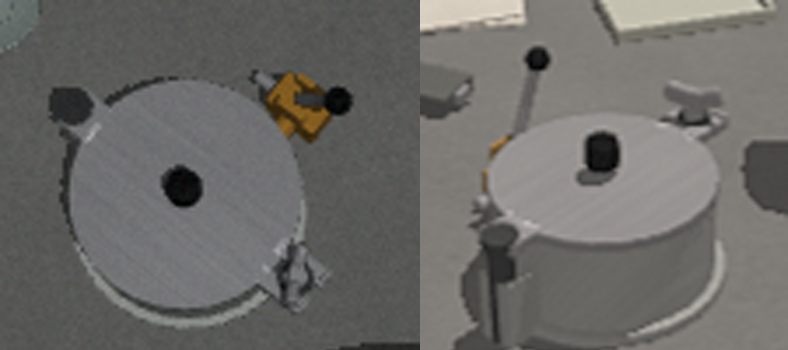

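```bash
cat >> h.py <<'E'
def plan(X,az=None,s=None):
    "shift to TCP target X in tool axes (units of 30 cm); rz total in units of 8 deg; az=azimuth of tool x, deg"
    s=s or env.observe();R=Ro.from_quat(s['orientation']).as_matrix();a=np.degrees(np.arctan2(R[1,0],R[0,0]))
    L=R.T@(np.array(X)-s['position'])/.3
    print('az',round(a,1),'tilt',R[2].round(4),'pos',np.round(s['position'],4),'L',L.round(4),'minrows',int(np.ceil(np.linalg.norm(L)/.2)),'rz',None if az is None else round(-((az-a+180)%360-180)/8,3))
E
python3 - <<'E'
from h import *
C=np.array([.535,.135])
for n in('top','side'):
    q=np.load(n+'.npz');P=wd(n,q['d'])
    m=(np.hypot(P[...,0]-.472,P[...,1]-.046)<.04)&(P[...,2]>.108)&(P[...,2]<.14)
    Q=P[m];print(n,len(Q),Q.mean(0).round(4),Q[:,2].max());e,V=np.linalg.eigh(np.cov(Q[:,:2].T));print('blade az',np.degrees(np.arctan2(V[1,1],V[0,1])),np.sqrt(e)*1000,(Q[:,:2].min(0)+Q[:,:2].max(0))/2)
    m=(np.hypot(P[...,0]-.605,P[...,1]-.02)<.03)&(P[...,2]>.108)&(q['im'].max(2)<60);print('ball',P[m].mean(0).round(4),m.sum())
for z in(.12,): print(w('top',351,168.5,z),w('side',298,177.5,z))
print('bottle',w('top',180,168,.15),'dish',w('top',253,141,.01),'case',w('top',398,134,.02))
plan([.585,-.007,.30],54.4)
E
```

```text
top 81 [0.4691 0.0473 0.1251] 0.13622591752563812
blade az 169.3359814239726 [ 3.78479308 13.18076032] [0.47081867 0.0475531 ]
ball [0.6032 0.0187 0.1362] 57
side 102 [0.4699 0.0504 0.1198] 0.12941959050923643
blade az 169.92574573947348 [ 3.38694   13.7038111] [0.47075124 0.04984387]
ball [0.6041 0.0245 0.1335] 32
[0.60683327 0.01721415 0.12      ] [0.60766871 0.00689256 0.12      ]
bottle [0.59141882 0.47291257 0.15      ] dish [0.71004222 0.30429656 0.01      ] case [ 0.73815004 -0.12570348  0.02      ]
az 13.6 tilt [ 2.0e-04 -1.9e-03 -1.0e+00] pos [ 0.1354 -0.5585  0.4039] L [ 1.8896 -1.4329  0.3492] minrows 12 rz -5.097
```

Call:
move_arm(linear=[[0.135,-0.1024,0.0249],[0.135,-0.1024,0.0249],[0.135,-0.1024,0.0249],[0.135,-0.1024,0.0249],[0.135,-0.1024,0.0249],[0.135,-0.1024,0.0249],[0.135,-0.1024,0.0249],[0.135,-0.1024,0.0249],[0.135,-0.1024,0.0249],[0.135,-0.1024,0.0249],[0.135,-0.1024,0.0249],[0.135,-0.1024,0.0249],[0.135,-0.1024,0.0249],[0.135,-0.1024,0.0249],[0,0,0],[0,0,0],[0,0,0],[0,0,0],[0,0,0],[0,0,0]], rotation=[[0,0,0],[0,0,0],[0,0,0],[0,0,0],[0,0,0],[0,0,0],[0,0,0],[0,0,0],[0,0,0],[0,0,0],[0,0,0],[0,0,0],[0,0,0],[0,0,0],[0,0,-1],[0,0,-1],[0,0,-1],[0,0,-1],[0,0,-1],[0,0,-0.05]], grip=-1)

```text
t: 2.6
position: [0.585, -0.0072, 0.2997]
orientation: [0.891, 0.454, -0.0, -0.0]
force: [0.9, -0.3, 0.2]
opening: 0.0
grasp_force: 0.0
```

Run:
```python
from h import *
plan([.584,-.008,.29],54)
s=env.observe();print(s['t'],s['force'],s['joint_positions'])
im,d=cap('side');im2,d2=cap('top')
save('s1',np.hstack([cv2.resize(im[150:270,260:390],None,fx=3,fy=3),cv2.resize(im2[140:260,255:385],None,fx=3,fy=3)]))
```

```text
az 54.0 tilt [-5.e-04 -9.e-04 -1.e+00] pos [ 0.585  -0.0072  0.2997] L [-0.0039 -0.0011  0.0323] minrows 1 rz -0.004
2.6 [ 0.85909553 -0.27262376  0.20647202] [-8.45924330e-02  4.16588996e-01  1.62385877e+00  2.10657338e-05
  1.10214364e+00  5.44344438e-01]
```

View pics/s1.png

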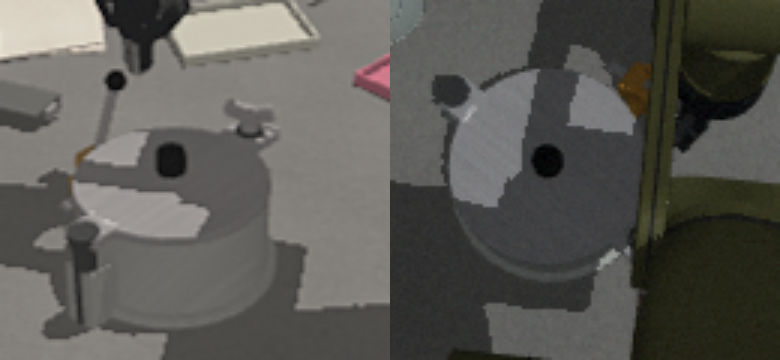

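Side crop: closed fingertips at (138,65), beside and just behind the ball (116,80), on the pushing side.

Call:
move_arm(linear=[[0,0,0.035],[0,0,0],[0.025,0,0],[0.025,0,0],[0.025,0,0],[0.025,0,0],[0.025,0,0],[0.025,0,0],[0.025,0,0],[0.025,0,0],[0,0,0]], rotation=[[0,0,0],[0,0,0],[0,0,0],[0,0,0],[0,0,0],[0,0,0],[0,0,0],[0,0,0],[0,0,0],[0,0,0],[0,0,0]])

```text
t: 4.08
position: [0.6208, 0.0417, 0.2895]
orientation: [0.891, 0.454, 0.0, 0.0]
force: [-1.7, -2.9, 1.4]
opening: 0.0
grasp_force: 1.3
```

Run:
```python
from h import *
im,d=cap('side')
save('s2',cv2.resize(im[150:270,240:370],None,fx=4,fy=4))
```

```text
(no output)
```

View pics/s2.png

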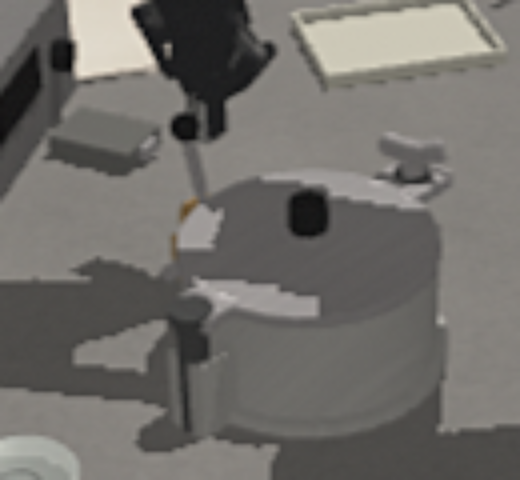

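The ball (185,125) is ahead of the fingers and is being pushed, at about 3.4 N. I'll go on to the stop.

Call:
move_arm(linear=[[0.015,0,0],[0.01,0,0],[0,0,0],[0,0,0]], rotation=[[0,0,0],[0,0,0],[0,0,0],[0,0,0]])

```text
t: 4.62
position: [0.6246, 0.0472, 0.2893]
orientation: [0.891, 0.454, -0.0, -0.0]
force: [-0.6, -3.3, -0.5]
opening: 0.001
grasp_force: 1.6
```

Call:
move_arm(linear=[[0.01,0,0],[0.01,0,0],[0,0,0],[0,0,0]], rotation=[[0,0,0],[0,0,0],[0,0,0],[0,0,0]])

```text
t: 5.12
position: [0.6279, 0.0524, 0.2893]
orientation: [0.891, 0.454, -0.001, -0.0]
force: [-1.8, -2.9, -3.6]
opening: 0.001
grasp_force: 2.0
```

Call:
move_arm(linear=[[0.01,0,0],[0.01,0,0],[0,0,0],[0,0,0]], rotation=[[0,0,0],[0,0,0],[0,0,0],[0,0,0]])

```text
t: 5.62
position: [0.6309, 0.0563, 0.2893]
orientation: [0.891, 0.454, -0.002, 0.0]
force: [-5.3, -6.1, -1.2]
opening: 0.002
grasp_force: 4.3
```

Call:
move_arm(linear=[[0.01,0,0],[0,0,0],[0,0,0],[0,0,0],[0,0,0],[0,0,0],[0,0,0],[0,0,0],[0,0,0],[0,0,0],[0,0,0],[0,0,0],[0,0,0],[0,0,0],[0,0,0],[0,0,0],[0,0,0],[0,0,0],[0,0,0],[0,0,0]], rotation=[[0,0,0],[0,0,0],[0,0,0],[0,0,0],[0,0,0],[0,0,0],[0,0,0],[0,0,0],[0,0,0],[0,0,0],[0,0,0],[0,0,0],[0,0,0],[0,0,0],[0,0,0],[0,0,0],[0,0,0],[0,0,0],[0,0,0],[0,0,0]])

```text
t: 8.12
position: [0.6317, 0.0573, 0.2891]
orientation: [0.891, 0.454, -0.004, 0.001]
force: [-7.8, -11.2, 1.1]
opening: -0.003
grasp_force: 7.1
```

Run:
```python
from h import *
im,d=cap('side')
save('s3',cv2.resize(im[150:270,240:370],None,fx=4,fy=4))
```

```text
(no output)
```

View pics/s3.png

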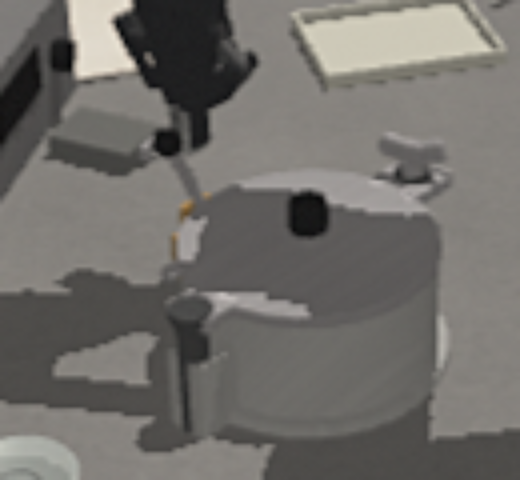

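13.6 N at the stop, held for 2.5 s already. After a little longer I'll release and back off, then go to the wing nut.

Call:
move_arm(linear=[[0,0,0],[0,0,0],[0,0,0],[-0.04,0,0],[-0.05,0,0],[-0.06,0,0],[-0.06,0,0],[-0.06,0,0],[-0.05,0,0],[0,0,-0.08],[0,0,-0.08],[0,0,0],[0,0,0],[0,0,0],[0,0,0],[0,0,0],[0,0,0],[0,0,0],[0,0,0]], rotation=[[0,0,0],[0,0,0],[0,0,0],[0,0,0],[0,0,0],[0,0,0],[0,0,0],[0,0,0],[0,0,0],[0,0,0],[0,0,0],[0,0,1],[0,0,1],[0,0,1],[0,0,1],[0,0,1],[0,0,1],[0,0,1],[0,0,1]])

```text
t: 10.55
position: [0.5772, -0.0186, 0.3378]
orientation: [0.996, -0.089, 0.0, -0.0]
force: [-1.3, -0.3, 0.5]
opening: 0.001
grasp_force: 0.0
```

Run:
```python
from h import *
plan([.4705,.047,.33],-10.4)
im,d=cap('side');P=wd('side',d)
m=(np.hypot(P[...,0]-.605,P[...,1]-.02)<.05)&(P[...,2]>.108)&(P[...,2]<.15)&(im.max(2)<60);v,u=np.where(m);print('ball',P[m].mean(0).round(4),m.sum(),u.mean(),v.mean())
m=(np.hypot(P[...,0]-.472,P[...,1]-.046)<.04)&(P[...,2]>.108)&(P[...,2]<.14)
Q=P[m];print(Q.mean(0));e,V=np.linalg.eigh(np.cov(Q[:,:2].T));print(np.degrees(np.arctan2(V[1,1],V[0,1])))
```

```text
az -10.3 tilt [ 9.e-04 -5.e-04 -1.e+00] pos [ 0.5772 -0.0186  0.3378] L [-0.3889 -0.1518  0.0257] minrows 3 rz 0.019
ball [0.6038 0.0251 0.1337] 31 298.16129032258067 176.5483870967742
[0.46989906 0.05062966 0.11998504]
170.62360130755988
```

The ball is back at its rest position. Next I'll go over the nut, descend and close on the wings.

Call:
move_arm(linear=[[-0.0778,-0.0304,0.0051],[-0.0778,-0.0304,0.0051],[-0.0778,-0.0304,0.0051],[-0.0778,-0.0304,0.0051],[-0.0778,-0.0304,0.0051],[0,0,0],[0,0,0.04],[0,0,0.04],[0,0,0.04],[0,0,0.03],[0,0,0.0167],[0,0,0]], rotation=[[0,0,0],[0,0,0],[0,0,0],[0,0,0],[0,0,0],[0,0,0],[0,0,0],[0,0,0],[0,0,0],[0,0,0],[0,0,0],[0,0,0]], grip=-0.1)

```text
t: 12.1
position: [0.4702, 0.0469, 0.2795]
orientation: [0.996, -0.087, -0.0, 0.0]
force: [-0.2, -0.5, 0.8]
opening: 0.448
grasp_force: 0.0
```

Call:
move_arm(linear=[[0,0,0],[0,0,0],[0,0,0],[0,0,0],[0,0,0]], rotation=[[0,0,0],[0,0,0],[0,0,0],[0,0,0],[0,0,0]], grip=-1)

```text
t: 12.72
position: [0.4704, 0.047, 0.2803]
orientation: [0.996, -0.087, 0.0, -0.0]
force: [-0.5, -0.1, 3.9]
opening: 0.154
grasp_force: 58.9
```

Call:
move_arm(linear=[[0,0,-0.0004],[0,0,-0.0008],[0,0,-0.0008],[0,0,-0.0008],[0,0,-0.0008],[0,0,-0.0008]], rotation=[[0,0,-0.5],[0,0,-1],[0,0,-1],[0,0,-1],[0,0,-1],[0,0,-1]])

```text
t: 13.48
position: [0.47, 0.047, 0.2815]
orientation: [0.956, 0.294, -0.0, -0.0]
force: [-0.6, 0.6, 5.8]
opening: 0.159
grasp_force: 58.9
```

Run:
```python
from h import *
s=env.observe();print(s['ft_torque'],s['joint_positions'])
im,d=cap('side')
save('s4',cv2.resize(im[150:230,300:400],None,fx=5,fy=5))
```

```text
[ 0.18425874  0.23735111 -0.25989123] [1.00469510e-02 3.04007266e-01 1.88263815e+00 6.49090770e-04
 9.55335099e-01 9.82820453e-01]
```

View pics/s4.png

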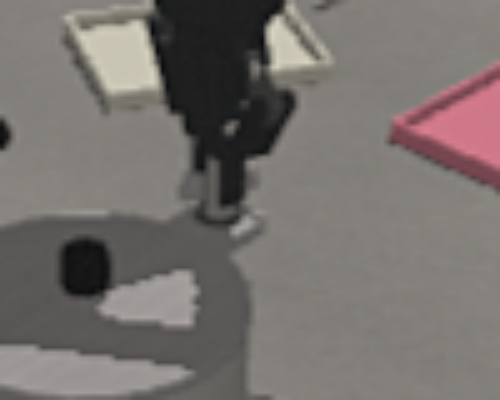

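The nut is turning with the gripper (0.26 Nm about its axis). I'll go on by about 184° more.

Call:
move_arm(linear=[[0,0,-0.0008],[0,0,-0.0008],[0,0,-0.0008],[0,0,-0.0008],[0,0,-0.0008],[0,0,-0.0008],[0,0,-0.0008],[0,0,-0.0008],[0,0,-0.0008],[0,0,-0.0008],[0,0,-0.0008],[0,0,-0.0008],[0,0,-0.0008],[0,0,-0.0008],[0,0,-0.0008],[0,0,-0.0008],[0,0,-0.0008],[0,0,-0.0008],[0,0,-0.0008],[0,0,-0.0008]], rotation=[[0,0,-1],[0,0,-1],[0,0,-1],[0,0,-1],[0,0,-1],[0,0,-1],[0,0,-1],[0,0,-1],[0,0,-1],[0,0,-1],[0,0,-1],[0,0,-1],[0,0,-1],[0,0,-1],[0,0,-1],[0,0,-1],[0,0,-1],[0,0,-1],[0,0,-1],[0,0,-1]])

```text
t: 16.02
position: [0.4692, 0.0474, 0.286]
orientation: [-0.123, 0.992, 0.001, -0.001]
force: [-1.7, 3.1, 5.0]
opening: 0.158
grasp_force: 59.0
```

Call:
move_arm(linear=[[0,0,-0.0008],[0,0,-0.0008],[0,0,-0.0008],[0,0,0]], rotation=[[0,0,-1],[0,0,-1],[0,0,-1],[0,0,0]])

```text
t: 16.52
position: [0.4695, 0.0472, 0.2867]
orientation: [-0.324, 0.946, 0.001, -0.001]
force: [-2.6, 2.6, 4.7]
opening: 0.16
grasp_force: 58.9
```

Run:
```python
from h import *
s=env.observe();print(s['ft_torque'],s['joint_positions']);plan([.4705,.047,.33],54-180)
```

```text
[ 0.48315184  0.6173803  -0.10147713] [ 1.03086679e-02  2.96487239e-01  1.87665990e+00  1.12112360e-03
  9.70326164e-01 -2.22137707e+00]
az -142.2 tilt [ 9.0e-04  1.9e-03 -1.0e+00] pos [0.4695 0.0472 0.2867] L [-0.0021 -0.0024 -0.1444] minrows 1 rz -2.021
```

Call:
move_arm(linear=[[0,0,0],[0,0,0],[0,0,0],[0,0,-0.05],[0,0,-0.1],[0,0,-0.1],[0,0,0],[0,0,0]], rotation=[[0,0,0],[0,0,0],[0,0,0],[0,0,0],[0,0,0],[0,0,0],[0,0,-1],[0,0,-1]], grip=-0.2)

```text
t: 17.52
position: [0.4704, 0.0468, 0.3624]
orientation: [-0.456, 0.89, -0.0, 0.001]
force: [-0.5, 0.3, 0.1]
opening: 0.399
grasp_force: 0.0
```

Run:
```python
from h import *
s=env.observe();print(s['joint_positions'],s['opening'])
im,d=cap('side');P=wd('side',d)
m=(np.hypot(P[...,0]-.472,P[...,1]-.046)<.04)&(P[...,2]>.108)&(P[...,2]<.16)
Q=P[m];print(Q.mean(0),Q[:,2].max());e,V=np.linalg.eigh(np.cov(Q[:,:2].T));print(np.degrees(np.arctan2(V[1,1],V[0,1])))
plan([.4985,.0848,.36],234)
plan([.4985,.0848,.28],234)
```

```text
[ 9.83777400e-03  2.04196365e-01  1.77327277e+00 -2.99383466e-04
  1.16250439e+00 -2.50765531e+00] 0.3988279010104607
[0.46901125 0.05090324 0.12471387] 0.13837443554599818
-144.96892554032263
az -125.5 tilt [-3.e-04 -9.e-04 -1.e+00] pos [0.4703 0.0468 0.3621] L [-0.1578 -0.003   0.007 ] minrows 1 rz 0.061
az -125.5 tilt [-3.e-04 -9.e-04 -1.e+00] pos [0.4703 0.0468 0.3621] L [-0.1577 -0.0027  0.2737] minrows 2 rz 0.061
```

Blade now at 35°, i.e. turned about 225°, and risen about 5–6 mm. Next I'll push the bolt outward from the inner side.

Call:
move_arm(linear=[[-0.0526,-0.001,0],[-0.0526,-0.001,0],[-0.0526,-0.001,0],[0,0,0],[0,0,0.055],[0,0,0.055],[0,0,0.055],[0,0,0.055],[0,0,0.053],[0,0,0]], rotation=[[0,0,0],[0,0,0],[0,0,0],[0,0,0],[0,0,0],[0,0,0],[0,0,0],[0,0,0],[0,0,0],[0,0,0]], grip=-1)

```text
t: 18.82
position: [0.498, 0.0846, 0.2788]
orientation: [-0.454, 0.891, 0.001, -0.002]
force: [-0.1, -0.3, 0.4]
opening: 0.001
grasp_force: 0.0
```

Call:
move_arm(linear=[[0.02,0,0],[0.02,0,0],[0.02,0,0],[0.02,0,0],[0.02,0,0],[0.02,0,0],[0.02,0,0]], rotation=[[0,0,0],[0,0,0],[0,0,0],[0,0,0],[0,0,0],[0,0,0],[0,0,0]])

```text
t: 19.7
position: [0.4738, 0.0504, 0.2799]
orientation: [-0.454, 0.891, 0.0, -0.0]
force: [-0.1, -0.2, 0.0]
opening: 0.001
grasp_force: 0.0
```

Call:
move_arm(linear=[[0.025,0,0],[0.025,0,0],[0.025,0,0],[0.025,0,0],[0.025,0,0],[0.025,0,0],[0.025,0,0],[0,0,0],[0,0,0]], rotation=[[0,0,0],[0,0,0],[0,0,0],[0,0,0],[0,0,0],[0,0,0],[0,0,0],[0,0,0],[0,0,0]])

```text
t: 20.82
position: [0.4433, 0.0082, 0.28]
orientation: [-0.454, 0.891, -0.0, 0.0]
force: [0.7, 0.3, -0.8]
opening: -0.001
grasp_force: 0.0
```

Run:
```python
from h import *
im,d=cap('side')
save('s5',cv2.resize(im[150:270,260:390],None,fx=4,fy=4))
```

```text
(no output)
```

View pics/s5.png

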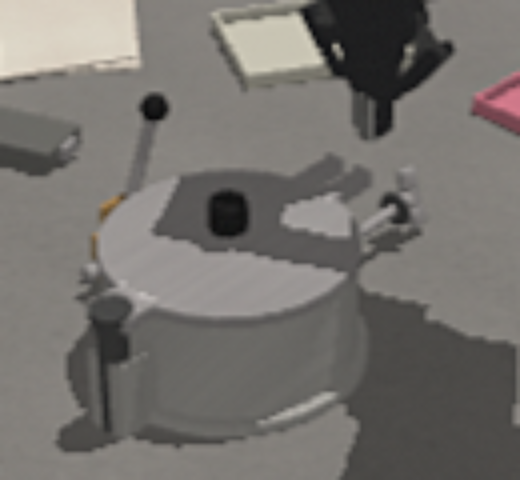

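The bolt lies outward, with its nut at about (361,201) in the full side picture.

Run:
```python
from h import *
d=np.load('side.npz')['d'];P=wd('side',d)
H=np.array([.4703,.046]);
for v in range(194,210): 
    for u in range(354,368):
        p=P[v,u]
        if p[2]>.012 and (u+v)%3==0: print(np.round(p,3),end=' ')
print()
plan([.535,.135,.34],234)
```

```text
[ 0.419 -0.029  0.049] [ 0.41  -0.036  0.045] [ 0.422 -0.023  0.049] [ 0.413 -0.026  0.048] [ 0.416 -0.019  0.048] [ 0.419 -0.024  0.041] [ 0.41  -0.027  0.04 ] [ 0.431 -0.015  0.043] [ 0.422 -0.007  0.048] [ 0.413 -0.022  0.039] [ 0.434 -0.013  0.04 ] [ 0.425 -0.011  0.042] [ 0.415 -0.015  0.04 ] [ 0.406 -0.031  0.03 ] [ 0.437 -0.025  0.029] [ 0.428 -0.013  0.037] [ 0.418 -0.004  0.043] [ 0.409 -0.025  0.03 ] [ 0.43  -0.004  0.039] [ 0.421 -0.005  0.039] [ 0.412 -0.013  0.034] [ 0.403 -0.029  0.024] [ 0.433 -0.002  0.036] [ 0.424 -0.009  0.032] [ 0.415 -0.005  0.035] [ 0.406 -0.029  0.02 ] [0.436 0.    0.034] [ 0.427 -0.001  0.033] [ 0.418 -0.008  0.03 ] [ 0.409 -0.022  0.021] [ 0.4   -0.034  0.014] [0.439 0.01  0.036] [ 0.43  -0.001  0.03 ] [ 0.421 -0.007  0.026] [ 0.412 -0.019  0.019] [ 0.403 -0.026  0.015] [0.433 0.003 0.029] [ 0.424 -0.01   0.021] [ 0.406 -0.019  0.016] 
az -126.0 tilt [-3.e-04 -3.e-04 -1.e+00] pos [0.4434 0.0083 0.28  ] L [-0.5213  0.0012 -0.1999] minrows 3 rz 0.003
```

The nut is at about z 0.03 and 0.09 m out, so the bolt is level. Next I'll grip the knob.

Call:
move_arm(linear=[[0,0,-0.1],[0,0,-0.1],[-0.1043,0,0],[-0.1043,0,0],[-0.1043,0,0],[-0.1043,0,0],[-0.1043,0,0],[0,0,0],[0,0,0.053],[0,0,0.053],[0,0,0.053],[0,0,0.051],[0,0,0]], rotation=[[0,0,0],[0,0,0],[0,0,0],[0,0,0],[0,0,0],[0,0,0],[0,0,0],[0,0,0],[0,0,0],[0,0,0],[0,0,0],[0,0,0],[0,0,0]], grip=0.2)

```text
t: 22.5
position: [0.5344, 0.1344, 0.2751]
orientation: [-0.454, 0.891, 0.001, -0.002]
force: [0.8, -0.1, 0.4]
opening: 0.603
grasp_force: 0.0
```

Call:
move_arm(linear=[[0,0,0],[0,0,0],[0,0,0],[0,0,0]], rotation=[[0,0,0],[0,0,0],[0,0,0],[0,0,0]], grip=-1)

```text
t: 23.0
position: [0.5351, 0.135, 0.2775]
orientation: [-0.454, 0.891, 0.0, 0.0]
force: [-1.1, 0.3, 4.2]
opening: 0.305
grasp_force: 59.5
```

Call:
move_arm(linear=[[-0.0018,0.026,0],[-0.0018,0.026,0],[-0.0018,0.026,0],[-0.0018,0.026,0]], rotation=[[0,0,0.5],[0,0,0.5],[0,0,0.5],[0,0,0.5]])

```text
t: 23.5
position: [0.5131, 0.1571, 0.2775]
orientation: [-0.325, 0.946, -0.0, 0.0]
force: [-1.9, -0.6, 4.6]
opening: 0.303
grasp_force: 59.8
```

Call:
move_arm(linear=[[-0.0034,0.052,0],[-0.0034,0.052,0],[-0.0034,0.052,0],[-0.0034,0.052,0],[-0.0034,0.052,0],[-0.0034,0.052,0],[-0.0034,0.052,0],[-0.0034,0.052,0],[-0.0034,0.052,0],[-0.0034,0.052,0],[0,0,0]], rotation=[[0,0,1],[0,0,1],[0,0,1],[0,0,1],[0,0,1],[0,0,1],[0,0,1],[0,0,1],[0,0,1],[0,0,1],[0,0,0]])

```text
t: 24.88
position: [0.5191, 0.3027, 0.2776]
orientation: [0.358, 0.934, 0.002, 0.001]
force: [0.4, 3.3, 3.5]
opening: 0.305
grasp_force: 60.7
```

Call:
move_arm(linear=[[-0.0009,0.026,0],[0,0.008,0],[0,0.006,0],[0,0,0]], rotation=[[0,0,0.5],[0,0,0],[0,0,0],[0,0,0]])

```text
t: 25.38
position: [0.5259, 0.3093, 0.2776]
orientation: [0.39, 0.921, -0.0, -0.0]
force: [-1.4, 1.2, 6.9]
opening: 0.306
grasp_force: 60.9
```

Call:
move_arm(linear=[[0,0.01,0],[0,0.01,0],[0,0,0],[0,0,0]], rotation=[[0,0,0],[0,0,0],[0,0,0],[0,0,0]])

```text
t: 25.88
position: [0.5274, 0.3108, 0.2775]
orientation: [0.39, 0.921, -0.004, -0.002]
force: [-9.2, -7.8, 13.4]
opening: 0.306
grasp_force: 62.0
```

The lid is at its stop. I'll release it and move clear for a look.

Call:
move_arm(linear=[[0,-0.012,0],[0,0,0],[0,0,0],[0,0,0],[0,0,-0.1],[0,0,-0.15],[0,0,-0.15]], rotation=[[0,0,0],[0,0,0],[0,0,0],[0,0,0],[0,0,0],[0,0,0],[0,0,0]], grip=0.3)

```text
t: 26.75
position: [0.5279, 0.3116, 0.3977]
orientation: [0.39, 0.921, -0.0, -0.0]
force: [0.0, -0.4, 0.6]
opening: 0.649
grasp_force: 0.0
```

Run:
```python
from h import *
plan([.35,-.4,.40]);print(env.observe()['joint_positions'])
```

```text
az 134.0 tilt [ 3.e-04 -9.e-04 -1.e+00] pos [0.5279 0.3116 0.3977] L [-1.2925 -2.0754 -0.0063] minrows 13 rz None
[ 4.64279038e-01  3.64858301e-01  1.43431674e+00 -1.25245746e-05
  1.34333804e+00 -3.04482594e-01]
```

Call:
move_arm(linear=[[-0.0862,-0.1384,0],[-0.0862,-0.1384,0],[-0.0862,-0.1384,0],[-0.0862,-0.1384,0],[-0.0862,-0.1384,0],[-0.0862,-0.1384,0],[-0.0862,-0.1384,0],[-0.0862,-0.1384,0],[-0.0862,-0.1384,0],[-0.0862,-0.1384,0],[-0.0862,-0.1384,0],[-0.0862,-0.1384,0],[-0.0862,-0.1384,0],[-0.0862,-0.1384,0],[-0.0862,-0.1384,0]], rotation=[[0,0,0],[0,0,0],[0,0,0],[0,0,0],[0,0,0],[0,0,0],[0,0,0],[0,0,0],[0,0,0],[0,0,0],[0,0,0],[0,0,0],[0,0,0],[0,0,0],[0,0,0]])

```text
t: 28.62
position: [0.3492, -0.402, 0.3969]
orientation: [0.39, 0.921, -0.0, 0.0]
force: [-0.2, -0.9, -0.7]
opening: 0.648
grasp_force: 0.0
```

Run:
```python
from h import *
im,d=cap('top');im2,d2=cap('side')
a=cv2.resize(im[150:250,255:355],None,fx=4,fy=4,interpolation=cv2.INTER_CUBIC);b=cv2.resize(im2[170:270,270:370],None,fx=4,fy=4,interpolation=cv2.INTER_CUBIC)
save('t6',np.hstack([a,b]))
C=np.array([.535,.135])
for n,D in(('top',d),('side',d2)):
    P=wd(n,D);m=(np.hypot(P[...,0]-C[0],P[...,1]-C[1])<.07)&(P[...,2]>.072)&(P[...,2]<.09)
    k,l,s,ce=cv2.connectedComponentsWithStats(m.astype(np.uint8))
    for i in range(1,k):
        if s[i,4]>15: print(n,s[i],ce[i].round(1),w(n,*ce[i],.079).round(4))
```

```text
top [302 178  11  11 102] [307. 183.] [0.5722 0.1376 0.079 ]
top [303 204  12  12 103] [308.2 209.7] [0.4971 0.1324 0.079 ]
side [299 211  11   9  79] [304.  215.1] [0.5722 0.143  0.079 ]
side [326 211  12   9  75] [331.3 215.2] [0.4969 0.1374 0.079 ]
```

View pics/t6.png

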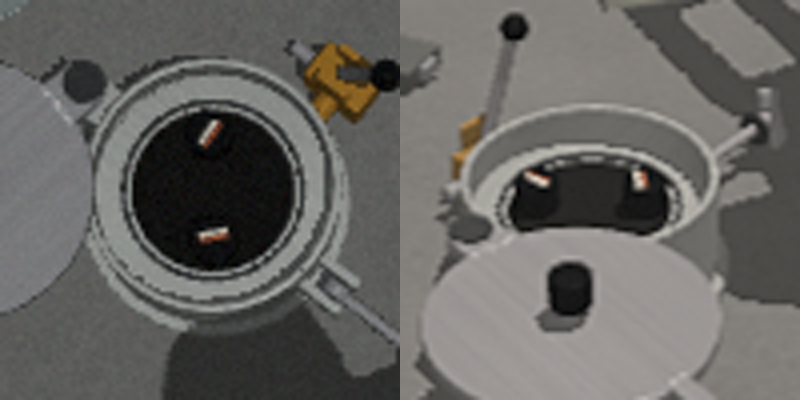

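Two mounts with strips: one at crop (210,133), the other at (213,235) in the top half of the picture. The rest of the floor is empty. The lid is aside and the bolt is down. Next I'll turn the tool to azimuth 0.

Call:
move_arm(linear=[[0,0,0],[0,0,0],[0,0,0],[0,0,0],[0,0,0],[0,0,0],[0,0,0],[0,0,0],[0,0,0],[0,0,0],[0,0,0],[0,0,0],[0,0,0],[0,0,0],[0,0,0],[0,0,0],[0,0,0]], rotation=[[0,0,1],[0,0,1],[0,0,1],[0,0,1],[0,0,1],[0,0,1],[0,0,1],[0,0,1],[0,0,1],[0,0,1],[0,0,1],[0,0,1],[0,0,1],[0,0,1],[0,0,1],[0,0,1],[0,0,0.75]], grip=0.25)

```text
t: 30.85
position: [0.35, -0.3996, 0.3968]
orientation: [1.0, -0.001, -0.0, -0.0]
force: [0.5, 0.4, -0.1]
opening: 0.627
grasp_force: 0.0
```

Run:
```python
from h import *
plan([.572,.1395,.32],0)
```

```text
az -0.1 tilt [-1.e-04 -5.e-04 -1.e+00] pos [ 0.35   -0.3996  0.3968] L [ 0.7355 -1.7988  0.2569] minrows 10 rz -0.018
```

Call:
move_arm(linear=[[0.0613,-0.1499,0.0214],[0.0613,-0.1499,0.0214],[0.0613,-0.1499,0.0214],[0.0613,-0.1499,0.0214],[0.0613,-0.1499,0.0214],[0.0613,-0.1499,0.0214],[0.0613,-0.1499,0.0214],[0.0613,-0.1499,0.0214],[0.0613,-0.1499,0.0214],[0.0613,-0.1499,0.0214],[0.0613,-0.1499,0.0214],[0.0613,-0.1499,0.0214],[0,0,0],[0,0,0.07],[0,0,0.07],[0,0,0.07],[0,0,0.05],[0,0,0.037],[0,0,0]], rotation=[[0,0,0],[0,0,0],[0,0,0],[0,0,0],[0,0,0],[0,0,0],[0,0,0],[0,0,0],[0,0,0],[0,0,0],[0,0,0],[0,0,0],[0,0,0],[0,0,0],[0,0,0],[0,0,0],[0,0,0],[0,0,0],[0,0,0]])

```text
t: 33.22
position: [0.5698, 0.1392, 0.2301]
orientation: [1.0, 0.0, -0.001, 0.0]
force: [0.3, -0.9, 0.5]
opening: 0.627
grasp_force: 0.0
```

Call:
move_arm(linear=[[0,0,0],[0,0,0],[0,0,0],[0,0,0],[0,0,0]], rotation=[[0,0,0],[0,0,0],[0,0,0],[0,0,0],[0,0,0]], grip=-1)

```text
t: 33.85
position: [0.5706, 0.1395, 0.2317]
orientation: [1.0, 0.0, 0.001, -0.0]
force: [-0.1, -0.0, 6.1]
opening: 0.347
grasp_force: 59.5
```

Gripped (the opening fits 32 mm). I'll lift it and re-check the tray.

Call:
move_arm(linear=[[0,0,-0.05],[0,0,-0.1],[0,0,-0.12],[0,0,-0.12]], rotation=[[0,0,0],[0,0,0],[0,0,0],[0,0,0]])

```text
t: 34.35
position: [0.5698, 0.1394, 0.3493]
orientation: [1.0, 0.0, -0.0, 0.0]
force: [0.1, 0.8, -0.2]
opening: 0.355
grasp_force: 59.3
```

```bash
cat >> h.py <<'E'
def tray():
    im,d=cap('top');P=wd('top',d);im=im.astype(int)
    m=(im.min(2)>110)&(P[...,0]>.3)&(P[...,0]<.63)&(P[...,1]<-.1)&(P[...,1]>-.5)&(P[...,2]<.04)&(im.max(2)-im.min(2)<45)
    k,l,s,ce=cv2.connectedComponentsWithStats(m.astype(np.uint8))
    for i in range(1,k):
        if s[i,4]>500:
            v,u=np.where(l==i);W=np.array([w('top',x,y,.008)[:2] for x,y in zip(u,v)],np.float32)
            r=cv2.minAreaRect(W);print('tray',s[i],r);return r
E
python3 - <<'E'
from h import *
r=tray();c=np.array(r[0]);e=np.radians(21);u=np.array([np.cos(e),np.sin(e)])*.035
plan([*(c+u),.33],0);print(c+u,c-u)
s=env.observe();print(s['opening'],s['grasp_force'])
E
```

```text
tray [ 440  178   64   70 2499] ((0.5104497671127319, -0.3408370018005371), (0.17192408442497253, 0.13226528465747833), 21.014955520629883)
az 0.0 tilt [ 0.0084 -0.0015 -1.    ] pos [0.5714 0.1397 0.3546] L [-0.0956  1.56    0.0789] minrows 8 rz 0.004
[ 0.54312508 -0.32829412] [ 0.47777445 -0.35337988]
0.35302217920533385 59.27599489688873
```

Call:
move_arm(linear=[[-0.0096,0.156,0],[-0.0096,0.156,0],[-0.0096,0.156,0],[-0.0096,0.156,0],[-0.0096,0.156,0],[-0.0096,0.156,0],[-0.0096,0.156,0],[-0.0096,0.156,0],[-0.0096,0.156,0],[-0.0096,0.156,0],[0,0,0.1],[0,0,0.1],[0,0,0.1],[0,0,0.1],[0,0,0]], rotation=[[0,0,0],[0,0,0],[0,0,0],[0,0,0],[0,0,0],[0,0,0],[0,0,0],[0,0,0],[0,0,0],[0,0,0],[0,0,0],[0,0,0],[0,0,0],[0,0,0],[0,0,0]])

```text
t: 36.28
position: [0.5403, -0.3278, 0.2256]
orientation: [1.0, 0.0, -0.003, -0.002]
force: [-0.6, 0.7, -1.1]
opening: 0.351
grasp_force: 59.4
```

Run:
```python
from h import *
plan([.543,-.328,.1825],0)
s=env.observe();print(s['opening'],s['grasp_force'],s['force'])
```

```text
az 0.0 tilt [-0.005  -0.0036 -1.    ] pos [ 0.5403 -0.3278  0.2256] L [0.0096 0.0012 0.1435] minrows 1 rz 0.003
0.3513971997450334 59.417957067489624 [-0.56284221  0.71805689 -1.12123808]
```

Call:
move_arm(linear=[[0,0,0],[0.006,0,0.05],[0,0,0.05],[0,0,0.03],[0,0,0],[0,0,0]], rotation=[[0,0,0],[0,0,0],[0,0,0],[0,0,0],[0,0,0],[0,0,0]])

```text
t: 37.02
position: [0.5435, -0.3287, 0.1888]
orientation: [1.0, 0.0, 0.0, 0.0]
force: [-0.1, 0.5, -0.1]
opening: 0.352
grasp_force: 59.4
```

Call:
move_arm(linear=[[0,0,0.013],[0,0,0.011],[0,0,0],[0,0,0]], rotation=[[0,0,0],[0,0,0],[0,0,0],[0,0,0]])

```text
t: 37.52
position: [0.5433, -0.3286, 0.1816]
orientation: [1.0, 0.0, 0.0, 0.0]
force: [0.6, 1.2, -0.4]
opening: 0.353
grasp_force: 59.4
```

Call:
move_arm(linear=[[0,0,0.001],[0,0,0],[0,0,0],[0,0,0],[0,0,-0.06],[0,0,-0.1],[0,0,-0.15],[0,0,-0.15],[0,0,0],[0,0,0]], rotation=[[0,0,0],[0,0,0],[0,0,0],[0,0,0],[0,0,0],[0,0,0],[0,0,0],[0,0,0],[0,0,0],[0,0,0]], grip=0.15)

```text
t: 38.78
position: [0.543, -0.3284, 0.3201]
orientation: [1.0, 0.0, 0.0, 0.0]
force: [-0.4, 0.0, -1.0]
opening: 0.577
grasp_force: 0.0
```

Run:
```python
from h import *
im2,D=cap('side');n='side'
P=wd(n,D);m=(np.hypot(P[...,0]-.535,P[...,1]-.135)<.07)&(P[...,2]>.072)&(P[...,2]<.09)
k,l,s,ce=cv2.connectedComponentsWithStats(m.astype(np.uint8))
for i in range(1,k):
    if s[i,4]>15: print(n,s[i],ce[i].round(1),w(n,*ce[i],.079).round(4))
m=(np.hypot(P[...,0]-.543,P[...,1]+.328)<.06)&(P[...,2]>.02)&(P[...,2]<.04);print(P[m].mean(0),m.sum())
plan([.497,.1345,.32],0)
```

```text
side [326 211  12   9  77] [331.3 215.2] [0.497  0.1373 0.079 ]
[ 0.54365423 -0.32535819  0.0271838 ] 41
az 0.0 tilt [-1.e-03 -7.e-04 -1.e+00] pos [ 0.5428 -0.3282  0.319 ] L [-0.1518 -1.5423 -0.0022] minrows 8 rz 0.004
```

The first mount is in the tray with its top at z≈0.028, which fits. The second one hasn't moved.

Call:
move_arm(linear=[[-0.0152,-0.1542,0],[-0.0152,-0.1542,0],[-0.0152,-0.1542,0],[-0.0152,-0.1542,0],[-0.0152,-0.1542,0],[-0.0152,-0.1542,0],[-0.0152,-0.1542,0],[-0.0152,-0.1542,0],[-0.0152,-0.1542,0],[-0.0152,-0.1542,0],[0,0,0],[0,0,0.07],[0,0,0.07],[0,0,0.07],[0,0,0.05],[0,0,0.035],[0,0,0],[0,0,0]], rotation=[[0,0,0],[0,0,0],[0,0,0],[0,0,0],[0,0,0],[0,0,0],[0,0,0],[0,0,0],[0,0,0],[0,0,0],[0,0,0],[0,0,0],[0,0,0],[0,0,0],[0,0,0],[0,0,0],[0,0,0],[0,0,0]])

```text
t: 41.08
position: [0.4979, 0.1339, 0.2312]
orientation: [1.0, 0.0, 0.0, -0.0]
force: [0.0, -0.4, -1.0]
opening: 0.575
grasp_force: 0.0
```

Call:
move_arm(linear=[[0,0,0],[0,0,0],[0,0,0],[0,0,0],[0,0,0]], rotation=[[0,0,0],[0,0,0],[0,0,0],[0,0,0],[0,0,0]], grip=-1)

```text
t: 41.7
position: [0.4979, 0.1341, 0.2317]
orientation: [1.0, 0.0, 0.001, -0.0]
force: [-1.3, -0.3, 5.5]
opening: 0.353
grasp_force: 59.4
```

Call:
move_arm(linear=[[0,0,-0.05],[0,0,-0.1],[0,0,-0.12],[0,0,-0.12],[0,0,0],[0,0,0]], rotation=[[0,0,0],[0,0,0],[0,0,0],[0,0,0],[0,0,0],[0,0,0]])

```text
t: 42.45
position: [0.497, 0.1339, 0.3478]
orientation: [1.0, 0.0, -0.0, -0.0]
force: [1.1, -0.9, -1.1]
opening: 0.353
grasp_force: 59.3
```

Run:
```python
from h import *
r=tray();plan([.478,-.3535,.34],0)
```

```text
tray [ 440  178   64   70 2337] ((0.5105260014533997, -0.3408416509628296), (0.17173334956169128, 0.13227346539497375), 21.03944206237793)
az 0.0 tilt [-1.7e-03  3.0e-04 -1.0e+00] pos [0.4968 0.1339 0.3471] L [-0.0635  1.6246  0.0243] minrows 9 rz 0.004
```

Call:
move_arm(linear=[[-0.0063,0.1625,0],[-0.0063,0.1625,0],[-0.0063,0.1625,0],[-0.0063,0.1625,0],[-0.0063,0.1625,0],[-0.0063,0.1625,0],[-0.0063,0.1625,0],[-0.0063,0.1625,0],[-0.0063,0.1625,0],[-0.0063,0.1625,0],[0,0,0],[0,0,0.1],[0,0,0.1],[0,0,0.1],[0,0,0.1],[0,0,0.08],[0,0,0.045],[0,0,0],[0,0,0]], rotation=[[0,0,0],[0,0,0],[0,0,0],[0,0,0],[0,0,0],[0,0,0],[0,0,0],[0,0,0],[0,0,0],[0,0,0],[0,0,0],[0,0,0],[0,0,0],[0,0,0],[0,0,0],[0,0,0],[0,0,0],[0,0,0],[0,0,0]])

```text
t: 44.88
position: [0.4792, -0.3535, 0.1909]
orientation: [1.0, 0.0, 0.0, 0.0]
force: [0.3, 0.6, -0.5]
opening: 0.354
grasp_force: 59.4
```

Call:
move_arm(linear=[[0,0,0.018],[0,0,0.013],[0,0,0],[0,0,0]], rotation=[[0,0,0],[0,0,0],[0,0,0],[0,0,0]])

```text
t: 45.38
position: [0.4788, -0.3535, 0.181]
orientation: [1.0, 0.0, -0.0, -0.0]
force: [0.7, -0.0, -0.0]
opening: 0.348
grasp_force: 59.5
```

Call:
move_arm(linear=[[0,0,0],[0,0,0],[0,0,0],[0,0,0],[0,0,-0.06],[0,0,-0.1],[0,0,-0.15],[0,0,-0.15],[0,0,-0.15],[0,0,0]], rotation=[[0,0,0],[0,0,0],[0,0,0],[0,0,0],[0,0,0],[0,0,0],[0,0,0],[0,0,0],[0,0,0],[0,0,0]], grip=0.15)

```text
t: 46.62
position: [0.4799, -0.3544, 0.3685]
orientation: [1.0, 0.0, 0.004, 0.003]
force: [0.5, -0.3, 0.2]
opening: 0.575
grasp_force: 0.0
```

Run:
```python
from h import *
plan([.527,.311,.36],134)
im2,D=cap('side');n='side';P=wd(n,D)
m=(np.hypot(P[...,0]-.51,P[...,1]+.34)<.08)&(P[...,2]>.022)&(P[...,2]<.04)
k,l,s,ce=cv2.connectedComponentsWithStats(m.astype(np.uint8))
for i in range(1,k):
    if s[i,4]>15: print(n,s[i],P[l==i].mean(0).round(4))
m=(np.hypot(P[...,0]-.527,P[...,1]-.311)<.03)&(P[...,2]>.11)&(P[...,2]<.14);print('knob',P[m].mean(0),m.sum())
```

```text
az 0.0 tilt [ 0.0071  0.0061 -1.    ] pos [ 0.4799 -0.3544  0.3685] L [ 0.1579 -2.2179  0.0161] minrows 12 rz -16.746
side [344 151   9   5  39] [ 0.4767 -0.3523  0.0272]
side [326 153   8   6  41] [ 0.5447 -0.3255  0.0271]
knob [0.5266692  0.31234268 0.12292651] 127
```

Call:
move_arm(linear=[[0,0,0],[0,0,0],[0,0,0],[0,0,0],[0,0,0],[0,0,0],[0,0,0],[0,0,0],[0,0,0],[0,0,0],[0,0,0],[0,0,0],[0,0,0],[0,0,0],[0,0,0],[0,0,0],[0,0,0]], rotation=[[0,0,-1],[0,0,-1],[0,0,-1],[0,0,-1],[0,0,-1],[0,0,-1],[0,0,-1],[0,0,-1],[0,0,-1],[0,0,-1],[0,0,-1],[0,0,-1],[0,0,-1],[0,0,-1],[0,0,-1],[0,0,-1],[0,0,-0.75]])

```text
t: 48.8
position: [0.4783, -0.3531, 0.3618]
orientation: [0.389, 0.921, 0.001, -0.002]
force: [0.2, -0.5, 0.2]
opening: 0.571
grasp_force: 0.0
```

Run:
```python
from h import *
plan([.5272,.311,.36],134)
```

```text
az 134.2 tilt [ 4.e-03 -4.e-04 -1.e+00] pos [ 0.4783 -0.3531  0.3618] L [1.4721 1.6611 0.0113] minrows 12 rz 0.03
```

Call:
move_arm(linear=[[0.1051,0.1187,0],[0.1051,0.1187,0],[0.1051,0.1187,0],[0.1051,0.1187,0],[0.1051,0.1187,0],[0.1051,0.1187,0],[0.1051,0.1187,0],[0.1051,0.1187,0],[0.1051,0.1187,0],[0.1051,0.1187,0],[0.1051,0.1187,0],[0.1051,0.1187,0],[0.1051,0.1187,0],[0.1051,0.1187,0],[0,0,0],[0,0,0]], rotation=[[0,0,0],[0,0,0],[0,0,0],[0,0,0],[0,0,0],[0,0,0],[0,0,0],[0,0,0],[0,0,0],[0,0,0],[0,0,0],[0,0,0],[0,0,0],[0,0,0],[0,0,0],[0,0,0]])

```text
t: 50.8
position: [0.5299, 0.31, 0.3621]
orientation: [0.39, 0.921, -0.002, -0.001]
force: [-0.3, -0.3, -0.2]
opening: 0.573
grasp_force: 0.0
```

Run:
```python
from h import *
plan([.5272,.311,.2775],134)
```

```text
az 134.1 tilt [ 7.0e-04 -3.9e-03 -1.0e+00] pos [0.5299 0.31   0.3621] L [ 0.0083 -0.003   0.2821] minrows 2 rz 0.009
```

Call:
move_arm(linear=[[0.006,-0.002,0.07],[0,0,0.07],[0,0,0.07],[0,0,0.05],[0,0,0.022],[0,0,0]], rotation=[[0,0,0],[0,0,0],[0,0,0],[0,0,0],[0,0,0],[0,0,0]])

```text
t: 51.55
position: [0.5289, 0.3108, 0.2791]
orientation: [0.391, 0.92, -0.0, -0.0]
force: [-0.2, -0.3, 0.6]
opening: 0.576
grasp_force: 0.0
```

Call:
move_arm(linear=[[0,0,0],[0,0,0],[0,0,0],[0,0,0],[0,0,0]], rotation=[[0,0,0],[0,0,0],[0,0,0],[0,0,0],[0,0,0]], grip=-1)

```text
t: 52.18
position: [0.5273, 0.3097, 0.2803]
orientation: [0.39, 0.921, -0.002, -0.001]
force: [-4.3, -5.7, 6.9]
opening: 0.308
grasp_force: 58.9
```

Call:
move_arm(linear=[[-0.0004,-0.026,0],[-0.0004,-0.026,0],[-0.0009,-0.052,0],[-0.0009,-0.052,0],[-0.0009,-0.052,0],[-0.0009,-0.052,0],[-0.0009,-0.052,0],[-0.0009,-0.052,0],[-0.0009,-0.052,0],[-0.0009,-0.052,0],[-0.0009,-0.052,0],[-0.0009,-0.052,0],[-0.0009,-0.052,0],[0,0,0],[0,0,0]], rotation=[[0,0,-0.5],[0,0,-0.5],[0,0,-1],[0,0,-1],[0,0,-1],[0,0,-1],[0,0,-1],[0,0,-1],[0,0,-1],[0,0,-1],[0,0,-1],[0,0,-1],[0,0,-1],[0,0,0],[0,0,0]])

```text
t: 54.05
position: [0.5273, 0.143, 0.2804]
orientation: [-0.422, 0.906, -0.002, 0.001]
force: [1.3, -8.3, 0.3]
opening: 0.306
grasp_force: 59.7
```

Run:
```python
from h import *
plan([.5351,.135,.2803],237)
print(env.observe()['joint_positions'][5])
```

```text
az -130.0 tilt [ 5.0e-04 -4.3e-03 -1.0e+00] pos [0.5273 0.143  0.2804] L [ 0.0037 -0.0369  0.0005] minrows 1 rz -0.878
-2.2519545692977667
```

Call:
move_arm(linear=[[0.003,-0.02,0],[0,-0.02,0],[0,-0.01,0],[0,0,0],[0,0,0]], rotation=[[0,0,-0.5],[0,0,-0.4],[0,0,0],[0,0,0],[0,0,0]])

```text
t: 54.68
position: [0.5366, 0.1361, 0.2803]
orientation: [-0.479, 0.878, 0.001, -0.0]
force: [-4.2, 3.8, 4.1]
opening: 0.304
grasp_force: 60.4
```

Call:
move_arm(linear=[[0,-0.012,0],[0,0,0],[0,0,0]], rotation=[[0,0,0],[0,0,0],[0,0,0]])

```text
t: 55.05
position: [0.5375, 0.1355, 0.2803]
orientation: [-0.479, 0.878, 0.004, -0.002]
force: [-11.1, 11.4, 8.6]
opening: 0.304
grasp_force: 61.0
```

At the shut stop (16 N). I'll ease off, release, lift and clear out for a final look.

Call:
move_arm(linear=[[0,0.013,0],[0,0,0],[0,0,0],[0,0,0],[0,0,0],[0,0,-0.08],[0,0,-0.12],[0,0,-0.15],[0,0,-0.1]], rotation=[[0,0,0],[0,0,0],[0,0,0],[0,0,0],[0,0,0],[0,0,0],[0,0,0],[0,0,0],[0,0,0]], grip=0.3)

```text
t: 56.18
position: [0.5379, 0.1351, 0.4165]
orientation: [-0.479, 0.878, -0.0, 0.001]
force: [0.0, -0.4, -0.5]
opening: 0.647
grasp_force: 0.0
```

Run:
```python
from h import *
plan([.2,-.45,.42])
```

```text
az -122.8 tilt [-0.0016 -0.0018 -1.    ] pos [0.5379 0.1351 0.4165] L [ 2.2494 -0.1094 -0.0151] minrows 12 rz None
```

Call:
move_arm(linear=[[0,0,0],[0,0,0],[0,0,0],[0,0,0],[0,0,0],[0,0,0],[0,0,0],[0,0,0],[0,0,0],[0,0,0],[0,0,0],[0,0,0],[0,0,0]], rotation=[[0,0,1],[0,0,1],[0,0,1],[0,0,1],[0,0,1],[0,0,1],[0,0,1],[0,0,1],[0,0,1],[0,0,1],[0,0,1],[0,0,1],[0,0,1]])

```text
t: 57.8
position: [0.5375, 0.135, 0.4142]
orientation: [0.399, 0.917, -0.0, -0.0]
force: [0.4, 0.3, -0.5]
opening: 0.645
grasp_force: 0.0
```

Run:
```python
from h import *
plan([.32,-.38,.42])
```

```text
az 132.9 tilt [ 1.e-04 -3.e-04 -1.e+00] pos [0.5375 0.135  0.4142] L [-0.7625 -1.7004 -0.0189] minrows 10 rz None
```

Call:
move_arm(linear=[[-0.0635,-0.1417,0],[-0.0635,-0.1417,0],[-0.0635,-0.1417,0],[-0.0635,-0.1417,0],[-0.0635,-0.1417,0],[-0.0635,-0.1417,0],[-0.0635,-0.1417,0],[-0.0635,-0.1417,0],[-0.0635,-0.1417,0],[-0.0635,-0.1417,0],[-0.0635,-0.1417,0],[-0.0635,-0.1417,0]], rotation=[[0,0,0],[0,0,0],[0,0,0],[0,0,0],[0,0,0],[0,0,0],[0,0,0],[0,0,0],[0,0,0],[0,0,0],[0,0,0],[0,0,0]])

```text
t: 59.3
position: [0.3214, -0.3822, 0.4144]
orientation: [0.397, 0.918, -0.0, 0.0]
force: [-0.4, -0.2, -0.0]
opening: 0.644
grasp_force: 0.0
```

Run:
```python
from h import *
im,d=cap('top');im2,d2=cap('side')
a=cv2.resize(im[120:260,230:530],None,fx=2.6,fy=2.6,interpolation=cv2.INTER_CUBIC);b=cv2.resize(im2[120:220,270:484],(a.shape[1],int(100*a.shape[1]/214)))[:230]
save('f',np.vstack([a,b]))
P=wd('top',d);m=(np.hypot(P[...,0]-.535,P[...,1]-.135)<.04)&(P[...,2]>.12);print('knob',P[m].mean(0))
tray()
```

```text
knob [0.53552542 0.13486184 0.12846328]
tray [ 440  178   64   63 1583] ((0.510516345500946, -0.34125566482543945), (0.17153052985668182, 0.13222762942314148), 21.28534698486328)
```

View pics/f.png

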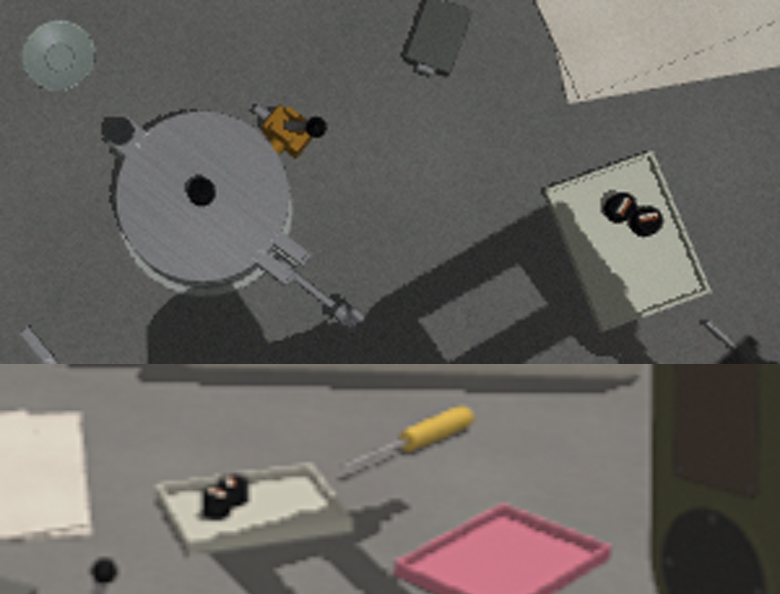

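Lid shut (knob back at (0.535, 0.135)), bolt down, lever at rest. Both mounts are face up in the tray, at crop (620,207) and (646,220). One has been knocked over beside the other, so I'll check that both lie flat before handing in.

Run:
```python
from h import *
for n in('top','side'):
    d=np.load(n+'.npz')['d'];im=np.load(n+'.npz')['im'];P=wd(n,d)
    m=(np.hypot(P[...,0]-.52,P[...,1]+.335)<.08)&(P[...,2]>.019)&(P[...,2]<.06)
    Q=P[m];print(n,len(Q),Q[:,2].min(),np.percentile(Q[:,2],[10,50,90]),Q[:,2].max())
    km,lab,c=cv2.kmeans(Q[:,:2].astype(np.float32),2,None,(3,50,1e-6),5,cv2.KMEANS_PP_CENTERS)
    for i in(0,1):
        q=Q[lab[:,0]==i];A=np.c_[q[:,:2]-q[:,:2].mean(0),np.ones(len(q))];print(c[i],len(q),np.linalg.lstsq(A,q[:,2],rcond=None)[0])
    print(np.linalg.norm(c[0]-c[1]))
```

```text
top 226 0.019012016205226016 [0.02263246 0.02827244 0.03297028] 0.03747171319075536
[ 0.5430612  -0.32346982] 116 [-0.02459421 -0.11631343  0.02788283]
[ 0.5312498 -0.3609533] 110 [-0.03806549  0.13012616  0.02816747]
0.039300382
side 81 0.01935018487705959 [0.02020589 0.02754715 0.03062659] 0.034042695141867016
[ 0.5446206  -0.32225326] 42 [-0.08920217 -0.18412495  0.02663504]
[ 0.52916545 -0.3554355 ] 39 [ 0.06198895 -0.07118759  0.02717118]
0.03660494
```

Both tops are at about 0.028 m (floor plus mount height), so both are flat, and they stand 37 mm apart.

```bash
python3 -c "
from plant import env
print(env.hand_in())"
```

```text
the job is handed in; nothing more can be done
None
```

I vented the pot, unscrewed the nut, laid the bolt down and swung the lid aside, stood both mounts found in the pot face up in the white tray, and shut the lid with the bolt left down; one mount was knocked along the tray afterwards but still stands flat and face up, and the job was handed in at about 59 s with no verdict shown.

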